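Clamp the jar and hold the funnel over it

ROBOT

A 6-joint arm with a two-finger parallel gripper is mounted at the origin on the work surface. World frame = base frame: x ahead of the robot, y to its left, z up, the work surface at z = 0. Lengths are in m, angles in rad, forces in N, time in s.
With the tool pointing down it reaches from about 0.3 to 0.85 m from the base axis. Payload 5.4 kg.
Tool frame: the origin (TCP) lies between the finger pads; the fingertips stand tips_ahead ahead of it and the grasp point (between the pads) lies 3 mm ahead of it (tips_ahead is the distance from the TCP to the fingertips, in m); z points along the fingers, y is the line along which they close (so a half turn about z gives the same grasp; the last joint's range is limited). The gripper opens to 85 mm and grips with 20 to 120 N. Pads are 22 mm wide; open, the fingers measure 114 mm over their backs; the gripper's body (76 mm by 85 mm) begins 54 mm behind the grasp point. The pads swing forward as they close: fully open they stand 13 mm farther back than shut.
Start: joints at [-0.21, 0.158, 1.597, -0, 1.386, -0.21], TCP at [0.575, -0, 0.253] pointing down, gripper open.
Joint ranges: [-2.91, 2.91], [-0.94, 2.29], [0.18, 2.7], [-1.29, 4.43], [0.17, 2.64], [-3, 3]. Speed limits (rad/s): [2.57, 2.57, 3.14, 3.14, 3.14, 3.14].

INTERFACE

Orientations are given as [roll, pitch, yaw] about the fixed x, y, z axes, in that order (R = Rz(yaw) Ry(pitch) Rx(roll)).
In Python, from bench import get_obs, camera, camera_model, close_job, tips_ahead gives the robot as it stands.
- The arm moves only by the tool play_rows, never from a script. Its argument "motion" is a list of rows, each an object of numbers: "tx", "ty", "tz": the shift along the tool's x, y, z in cm; "wx", "wy", "wz": the turn, a rotation vector about the tool's x, y, z in degrees; "gripper": the closure, from -1 (fully open) to 1 (shut). A call has exactly 5 rows; each row is the pose to reach, as a shift and turn from the pose commanded when the call began, along the tool's axes at that moment; what a row does not reach only later rows make up. A row lasts 1/10 s, in which the tool goes at most 50 mm and 8.59 degrees, less where a joint would pass 70% of its speed; a pose out of reach is approached as far as the arm can. A call with a gripper value outside its range is refused whole. The fingers move at their own pace and stop on an object; "squeeze" is the grip in N (left out, the last holds). Time passes only in rows, so rows that repeat a pose let the fingers close, or fill a call up. It gives the time, the measured TCP pose, the force, the opening and the grip force at its end, in the units of the state.
- get_obs(): the state, without advancing time (a new reading comes with each control period).
- camera(name): name is "scene" or "side" or "wrist"; returns the picture (480x640x3 uint8, red, green, blue); there is no depth.
- camera_model(name): a dict with "mtx" (3x3 intrinsics, pixels), "view" (4x4, takes a point from world to camera coordinates). Camera axes: x right, y down, z forward; pixel columns grow to the right and rows downward; lengths in m; the calibration is good to about 2 mm. The wrist camera is an equidistant fisheye: a pixel r from the principal point sees the ray r / f radians off the axis. A picture is of the moment at which its call begins: read the wrist's pose just before it. camera_model takes no time and is no camera call; for the wrist camera it gives the pose at the moment of the call.
- close_job(): hands the job in; it is judged then, once.
The state is a dict: "time_s": time; "joint_pos": joint angles; "joint_vel": joint speeds; "tau": joint torques, N m; "tool_pos": TCP position; "orientation": TCP orientation; "wrist_force": force on the tool from outside, world axes, zero at the start; "torque": the same for the moment, N m; "grip_width": finger opening in m; "grasp_force": force on a finger pad.
Only numpy, scipy, OpenCV 4.12 (cv2) and the standard library are available. Lean on these libraries where they do the work, as an engineer would, in place of code of your own. Each camera call takes 0.05 s, during which the arm holds its last target. There are 200 camera calls.

TASK

Get the jar ready for filling: turn the clamp's crank clockwise (seen from above) until its jaw presses the white open jar firmly against the V-shaped stop, and let go of the crank. Then pick up the steel funnel by its handle, carry it over the things in between and hold it still and level with its spout centred over the jar's mouth, about 15 mm above the rim and never touching the jar. Finish while still holding it there, with the jar still clamped and the other things left where they stand.

Things in the scene. Friction and masses are not known exactly. Their poses are not given: they have to be found in the camera images.
- crank_axis (a point): the crank's upright turning axis, on top of the dark steel housing (64 x 64, top at 95 above the counter) of the jar clamp; the point lies at the height to grip the knob, 131 above the counter. The clamp is fixed to the counter: an 8 thick aluminium plate 100 x 260, at one end a V-shaped rubber stop for the jar, at the other the housing. Axes are the clamp's: z up, +y points from the housing to the V stop; the seated jar's centre is 150 along +y from this point
- knob_mid (a point): centre (half-way up) of the upright wooden crank knob, 20 diameter, 44 tall (its top 156 above the counter), 50 from the crank axis; below it is the flat crank arm, its upper side 110 above the counter. The knob spins freely on the crank, so a hand may keep its orientation while going round
- crank (a joint): crank angle in rad: 0 open, grows clockwise seen from above, stop at 4.3; starts at 0 to 0.9. It moves the jaw 12 mm per rad. With the jar gripped it reads 3.2 to 3.5 and gives only a little more. Turning takes about 4 N at the knob; tighten with 8 to 15 N there; friction then keeps some 15 N on the jar after letting go. Merely pushing the jar along takes up to 6 N at the jaw
- jaw_face (a point): middle of the sliding jaw's flat rubber face, 64 wide, 50 high; it faces +y of the clamp, towards the jar; 85 from the seated jar's centre when fully open, 43 to 47 when it holds the jar against the V stop
- jar_mouth (a point): centre of the rim of the loose open white ceramic jar: straight round jar, outer diameter 86, mouth 76, 95 tall, 0.42 kg; it stands on the clamp's plate between jaw and V stop, so its rim is 103 above the counter; the jaw pushes it up to 20 mm along before it is seated. z up
- clamp: the whole fixed jar clamp; origin on the counter under the seated jar's centre, z up, +y to the V stop, housing at -y
- jaw: the sliding jaw of the clamp, origin low on its face (10 above the counter)
- jar: the jar, origin at the centre of its underside, z up
- funnel: the steel funnel, origin at the centre of the spout's lower end, z up along the funnel's axis, the handle along -x
- funnel_handle (a point): grip point in the middle of the funnel's straight flat handle (12 wide, 16 high, 76 long), 98 from the funnel's axis along the funnel's -x; 62 above the spout's lower end. The funnel: rim diameter 120, 70 tall, spout 48 to 52 outer diameter and 26 long, about 0.16 kg (0.11 to 0.22); it stands on its spout, handle level. A firm grip (50 N or more) keeps it from sagging
- funnel_spout (a point): centre of the open lower end of the funnel's spout
- pepper_mill: bystander, leave alone: wooden pepper mill, 56 diameter, 160 tall, stands upright between the funnel and the clamp; origin under its centre
- canister: bystander, leave alone: white lidded ceramic canister, 84 diameter, 122 tall; origin under its centre
- mug: bystander, leave alone: terracotta mug, 76 diameter, 85 tall; origin under its centre
- jar_lid: bystander, leave alone: the jar's loose white lid with a ball knob, 86 diameter, 29 tall; origin under its centre
- spice: bystander, leave alone: amber spice jar with a steel cap, 42 diameter, 100 tall; origin under its centre
There are look-alikes about, which are no part of the job. What is shaped like the funnel but orange is not meant.

How it is judged:
On the way, in this order (a step that is already met when the one before it is completed fails the run):
1. the jaw presses the jar against the V stop and the crank has been let go (contact force between jaw and jar above 8 N and y of jaw_face in the frame of clamp above -0.05 m and horizontal distance between jar and clamp below 0.008 m and angle between jar's own z axis and vertical below 0.06 rad and contact force between clamp and the fingers below 0.1 N), for 0.2 s.
2. the funnel is lifted and carried, held by the fingers (height (world z) of funnel_spout above 0.1 m and contact force between funnel and the fingers above 1 N), for 0.2 s.
At the end, for the whole second after the job is handed in: Funnel held still by the fingers alone, spout 6 to 28 mm above the jar's rim, within 10 mm of its centre, tilt under 0.12 rad, touching neither jar nor clamp; jaw presses the seated jar (over 8 N) on the V stop, clamp untouched; bystanders within 30 mm of their places (all of step 1 and z of funnel_spout in the frame of jar_mouth between 0.006 and 0.028 m and horizontal distance between funnel_spout and jar_mouth below 0.01 m and angle between funnel's own z axis and vertical below 0.12 rad and linear speed of funnel below 0.02 m/s and contact force between funnel and the fingers above 1 N and contact force between funnel and jar below 0.05 N and contact force between funnel and clamp below 0.05 N and contact force between clamp and the arm below 0.1 N and distance of each of pepper_mill, canister, mug, jar_lid, spice from where it was at the start of the episode below 0.03 m); the arm keeps its last pose, push and grip.
It fails at once if the funnel touches the jar (contact force between funnel and jar above 0.5 N).
It fails at once if the jar is tipped (angle between jar's own z axis and vertical above 0.35 rad).
It fails at once if a bystander is knocked away or over (distance of any of pepper_mill, canister, mug, jar_lid, spice from where it was at the start of the episode above 0.04 m or angle between any of pepper_mill, canister, mug, jar_lid, spice's own z axis and vertical above 0.5 rad).
It also fails if it takes over 64 s, if anything falls off the work surface, if the arm or the gripper's body presses on something with over 40 N, if the wrist force passes 120 N, or if a joint passes its speed limit or range.

## Working session

There is one attempt and no reset: what is moved stays moved. The work goes in short steps, Python scripts to look and compute and a tool call to move; the robot and the scene stay as the last step left them, time stands still between calls to the robot, and variables do not carry over. Pictures are saved under pics/ and viewed, at most 10 in all, crops included, and the job is handed in when it is done.

Besides the shell and the picture viewer there is one more tool, called after ">>>" by a JSON object that holds its "op" and its "data", one argument or row to a line. play_rows: Moves the arm, as the interface text tells. Its arguments: {"type":"object","properties":{"motion":{"type":"array","items":{"type":"object","properties":{"tx":{"type":"number"},"ty":{"type":"number"},"tz":{"type":"number"},"wx":{"type":"number"},"wy":{"type":"number"},"wz":{"type":"number"},"gripper":{"type":"number"}}}},"squeeze":{"type":"number"}},"required":["motion"]}

```bash
ls; mkdir -p pics
python3 - <<'E'
from bench import *
import cv2,numpy as np
print(get_obs(),tips_ahead)
for n in ["scene","side","wrist"]:
    m=camera_model(n);print(n,np.round(m["mtx"],1).tolist(),np.round(m["view"],4).tolist())
    cv2.imwrite(f"pics/{n}0.png",camera(n)[:,:,::-1])
E
```

```text
pics
{'time_s': 0.0, 'joint_pos': array([-2.10115670e-01,  1.59074275e-01,  1.59823819e+00, -9.44895037e-06,
        1.38624465e+00, -2.10113758e-01]), 'joint_vel': array([ 0.00075785, -0.00231418,  0.00063356, -0.00011231, -0.00117629,
        0.0002714 ]), 'tau': array([ 1.96016467e-04, -3.96006632e+01, -3.31426942e+01, -2.07608541e-04,
        8.36965773e-03, -3.09808388e-05]), 'tool_pos': array([5.74424941e-01, 8.97939084e-05, 2.52299731e-01]), 'orientation': array([-3.13966946e+00, -4.00649430e-04,  1.57079577e+00]), 'wrist_force': array([ 0.04742399,  0.7547167 , -0.13409475]), 'torque': array([-0.02575314, -0.03287615, -0.01082062]), 'grasp_force': 0.0, 'grip_width': 0.0852522538070705} 0.022
scene [[466.6, 0.0, 321.3], [0.0, 466.6, 238.2], [0.0, 0.0, 1.0]] [[-0.3855, 0.9227, 0.0099, 0.049], [0.7441, 0.3172, -0.588, -0.3916], [-0.5457, -0.2193, -0.8088, 1.4694], [0.0, 0.0, 0.0, 1.0]]
side [[517.8, 0.0, 314.3], [0.0, 517.8, 246.6], [0.0, 0.0, 1.0]] [[-0.9937, -0.111, -0.0138, 0.5466], [-0.0722, 0.731, -0.6785, -0.0148], [0.0854, -0.6733, -0.7344, 1.3481], [0.0, 0.0, 0.0, 1.0]]
wrist [[371.6, 0.0, 320.3], [0.0, 371.6, 243.6], [0.0, 0.0, 1.0]] [[1.0, -0.0013, -0.0015, -0.5725], [-0.0008, -0.9627, 0.2706, -0.0357], [-0.0018, -0.2706, -0.9627, 0.3787], [0.0, 0.0, 0.0, 1.0]]
```

View pics/scene0.png

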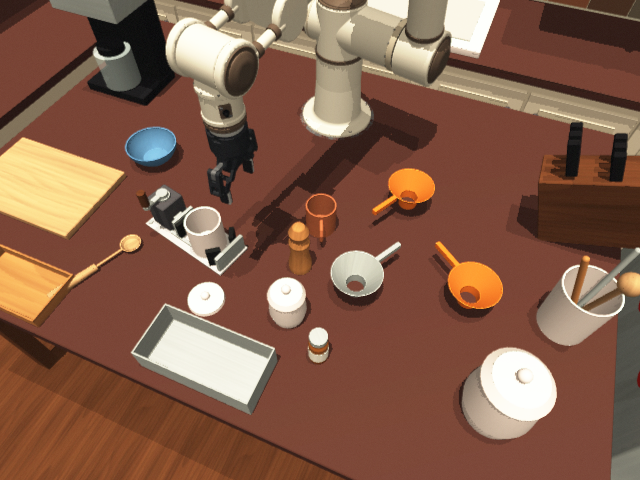

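View pics/side0.png

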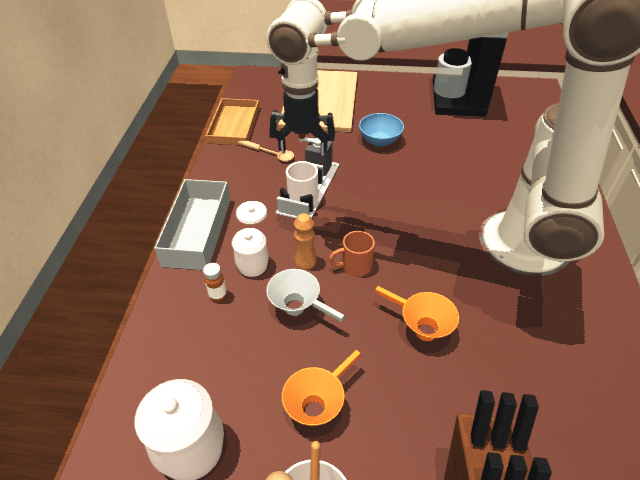

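```bash
cat > mk.py <<'E'
import cv2,numpy as np
def tile(f,x,y,w=100,h=75,s=4):
    im=cv2.imread(f)[y:y+h,x:x+w]; im=cv2.resize(im,None,fx=s,fy=s,interpolation=cv2.INTER_CUBIC)
    for k in range(0,w,10):
        if (x+k)%10==0 or 1:
            c=(x//10*10+10+k-x)
            if c<w: cv2.putText(im,str(x+c),(c*s,8),0,.3,(0,255,255),1); cv2.line(im,(c*s,10),(c*s,15),(0,255,255),1)
            r=(y//10*10+10+k-y)
            if r<h: cv2.putText(im,str(y+r),(0,r*s),0,.3,(0,255,0),1); cv2.line(im,(20,r*s),(26,r*s),(0,255,0),1)
    return im
E
python3 - <<'E'
from mk import *
a=tile('pics/scene0.png',130,178,120,90,);b=tile('pics/scene0.png',322,232)
c=tile('pics/side0.png',260,135,120,90);d=tile('pics/side0.png',255,262)
f=lambda i:cv2.resize(i,(400,300),interpolation=cv2.INTER_AREA)
cv2.imwrite('pics/crop.png',np.vstack([np.hstack([f(a),b]),np.hstack([f(c),d])]))
E
```

```text
(no output)
```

View pics/crop.png

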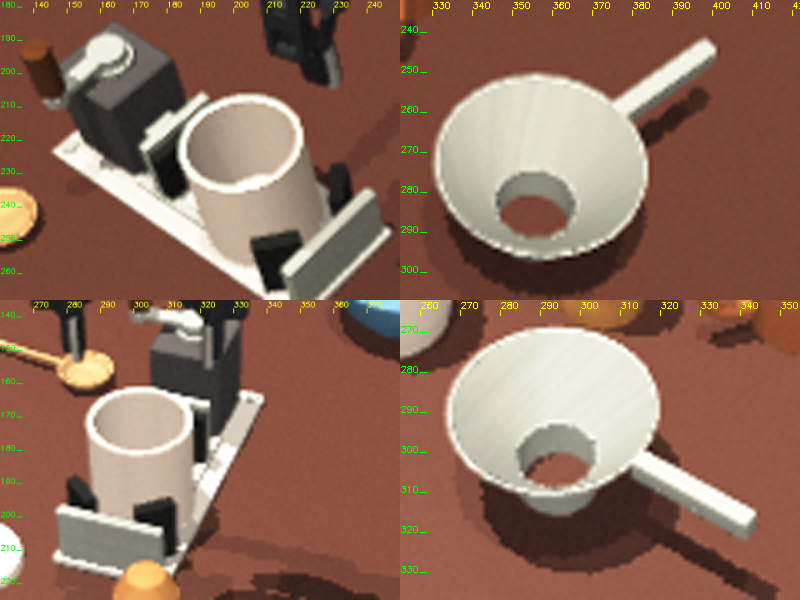

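View pics/wrist0.png

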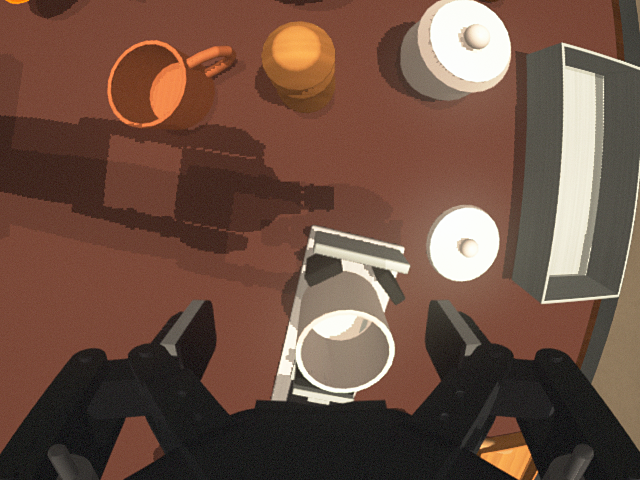

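```bash
cat > geo.py <<'E'
import numpy as np,cv2
from bench import camera_model
def ray(n,u,v,m=None):
    m=m or camera_model(n);K=m["mtx"];V=np.array(m["view"])
    d=np.array([(u-K[0][2])/K[0][0],(v-K[1][2])/K[1][1],1.])
    if n=="wrist":
        r=np.hypot(d[0],d[1]); d=np.array([d[0]/r*np.sin(r),d[1]/r*np.sin(r),np.cos(r)])
    R=V[:3,:3];return -R.T@V[:3,3],R.T@d
def at(n,u,v,z,m=None):
    c,d=ray(n,u,v,m);return np.round(c+d*(z-c[2])/d[2],4)
def proj(n,P,m=None):
    m=m or camera_model(n);K=np.array(m["mtx"]);V=np.array(m["view"]);p=V[:3,:3]@np.array(P)+V[:3,3]
    if n=="wrist":
        a=np.arctan2(np.hypot(p[0],p[1]),p[2]);h=np.hypot(p[0],p[1]);return (K[0][0]*a*p[0]/h+K[0][2],K[1][1]*a*p[1]/h+K[1][2])
    return K[0][0]*p[0]/p[2]+K[0][2],K[1][1]*p[1]/p[2]+K[1][2]
E
python3 - <<'E'
from geo import *
for l,n,u,v,z in [("hub","scene",162.7,193.6,.112),("knobtop","scene",140.5,191,.156),("jar","scene",202.9,220.6,.103),("jar","side",302,171.5,.103),("jar","wrist",345,349,.103),
("plateL","scene",145.9,223.6,.008),("plateR","side",338.6,164.1,.008),("plate wr far-left","wrist",313,228,.008),("vstop endR","wrist",409,268,.03),
("fun","scene",357.2,273.8,.07),("fun","side",293.2,289.5,.07),("hend","scene",398.2,244.5,.066),("hend","side",341.8,316,.066),
("canister","scene",287,290,.115),("mill","scene",299,230,.155),("mill","side",304,220,.155),("mug","scene",321,207,.085),("mug","side",357,243,.085),("lid","scene",206,298,.01),("spice","scene",318,336,.1),("hub","side",314,145,.112)]:
    print(l,n,at(n,u,v,z))
E
```

```text
hub scene [ 0.5685 -0.229   0.112 ]
knobtop scene [ 0.61  -0.247  0.156]
jar scene [ 0.5965 -0.1029  0.103 ]
jar side [ 0.5933 -0.1017  0.103 ]
jar wrist [ 0.5936 -0.1015  0.103 ]
plateL scene [ 0.6048 -0.2878  0.008 ]
plateR side [ 0.5055 -0.263   0.008 ]
plate wr far-left wrist [ 0.5653 -0.019   0.008 ]
vstop endR wrist [ 0.6612 -0.0546  0.03  ]
fun scene [0.5722 0.272  0.07  ]
fun side [0.5663 0.2728 0.07  ]
hend scene [0.4565 0.3323 0.066 ]
hend side [0.4526 0.3308 0.066 ]
canister scene [0.6932 0.1585 0.115 ]
mill scene [0.5691 0.1309 0.155 ]
mill side [0.5566 0.1354 0.155 ]
mug scene [0.4369 0.1277 0.085 ]
mug side [0.4319 0.1301 0.085 ]
lid scene [ 0.7324 -0.0335  0.01  ]
spice scene [0.7559 0.2545 0.1   ]
hub side [ 0.5728 -0.2101  0.112 ]
```

>>> {"op": "play_rows", "data": {
  "motion": [
    {"tx": -4.5, "ty": 1, "wz": -8, "gripper": -1},
    {"tx": -9, "ty": 2, "wz": -16, "gripper": -1},
    {"tx": -13.5, "ty": 3, "wz": -24, "gripper": -1},
    {"tx": -18, "ty": 4.5, "wz": -32, "gripper": -1},
    {"tx": -22.5, "ty": 5.5, "wz": -40, "gripper": -1}
  ]
}}

```text
invalid input at $.motion[0]: expected keys tx, ty, tz, wx, wy, wz, gripper
```

>>> {"op": "play_rows", "data": {
  "motion": [
    {"wz": -8, "gripper": -1},
    {"wz": -16, "gripper": -1},
    {"wz": -25, "gripper": -1},
    {"wz": -25, "gripper": -1},
    {"wz": -25, "gripper": -1}
  ]
}}

```text
invalid input at $.motion[0]: expected keys tx, ty, tz, wx, wy, wz, gripper
```

Run:
```python
from geo import *
from bench import *
o=get_obs();print(o["time_s"],o["tool_pos"],o["orientation"],o["joint_pos"],o["wrist_force"])
m=camera_model("wrist");im=camera("wrist")[:,:,::-1];cv2.imwrite("pics/w1.png",im)
print(np.round(m["view"],4).tolist())
for P in [(.567,-.229,.112),(.613,-.248,.156),(.594,-.102,.103)]: print(proj("wrist",P,m))
```

```text
0.15 [5.74582591e-01 7.79800670e-05 2.52557607e-01] [-3.14020641e+00 -3.28436189e-04  1.57077905e+00] [-2.10098604e-01  1.58903293e-01  1.59791504e+00  3.26846091e-05
  1.38619858e+00 -2.10087577e-01] [-0.04711819 -0.08283101 -0.02562643]
[[1.0, -0.0013, -0.0013, -0.5726], [-0.0009, -0.9627, 0.2707, -0.0357], [-0.0016, -0.2707, -0.9627, 0.3787], [0.0, 0.0, 0.0, 1.0]]
(np.float64(314.8205577594332), np.float64(456.80556883461907))
(np.float64(362.7131987348325), np.float64(500.1192893342838))
(np.float64(345.45210572129736), np.float64(349.4660225346246))
```

View pics/w1.png

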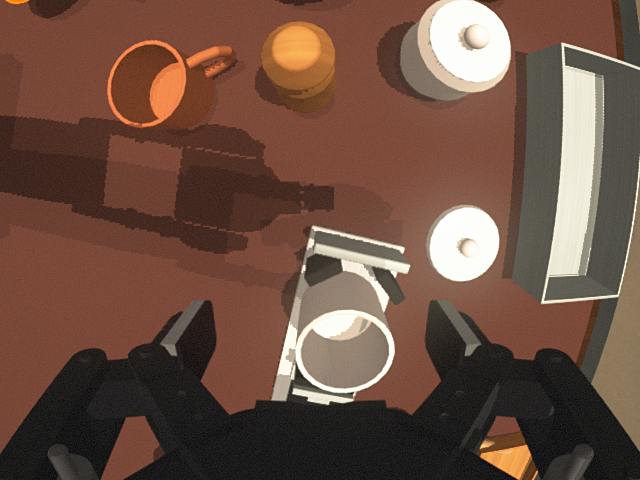

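The arm had not moved: all keys are needed in each row. The wrist view is unchanged, with the jar rim at (345,349).

>>> {"op": "play_rows", "data": {
  "motion": [
    {"tx": -4.5, "ty": 1, "tz": 0, "wx": 0, "wy": 0, "wz": -8, "gripper": -1},
    {"tx": -9, "ty": 2, "tz": 0, "wx": 0, "wy": 0, "wz": -16, "gripper": -1},
    {"tx": -13.5, "ty": 3, "tz": 0, "wx": 0, "wy": 0, "wz": -24, "gripper": -1},
    {"tx": -18, "ty": 4.5, "tz": 0, "wx": 0, "wy": 0, "wz": -32, "gripper": -1},
    {"tx": -22.5, "ty": 5.5, "tz": 0, "wx": 0, "wy": 0, "wz": -40, "gripper": -1}
  ]
}}

```text
time_s: 0.7
tool_pos: [0.6303, -0.2267, 0.2529]
orientation: [3.141, -0.0, 2.275]
wrist_force: [0.5, -0.7, -0.5]
grip_width: 0.0855
grasp_force: 0.0
```

>>> {"op": "play_rows", "data": {
  "motion": [
    {"tx": 0, "ty": 0, "tz": 0, "wx": 0, "wy": 0, "wz": -8, "gripper": -1},
    {"tx": 0, "ty": 0, "tz": 0, "wx": 0, "wy": 0, "wz": -16, "gripper": -1},
    {"tx": 0, "ty": 0, "tz": 0, "wx": 0, "wy": 0, "wz": -25, "gripper": -1},
    {"tx": 0, "ty": 0, "tz": 0, "wx": 0, "wy": 0, "wz": -25, "gripper": -1},
    {"tx": 0, "ty": 0, "tz": 0, "wx": 0, "wy": 0, "wz": -25, "gripper": -1}
  ]
}}

```text
time_s: 1.2
tool_pos: [0.6299, -0.2249, 0.2531]
orientation: [-3.142, -0.0, 2.702]
wrist_force: [0.8, 0.1, 0.2]
grip_width: 0.0853
grasp_force: 0.0
```

Run:
```python
from geo import *
from bench import *
o=get_obs();print(o["time_s"],o["tool_pos"],o["orientation"],o["joint_pos"],o["wrist_force"])
m=camera_model("wrist");im=camera("wrist")[:,:,::-1];cv2.imwrite("pics/w2.png",im)
print(np.round(m["view"],4).tolist())
for P in [(.567,-.229,.112),(.613,-.248,.156),(.594,-.102,.103)]: print(proj("wrist",P,m))
```

```text
1.2 [ 0.62988419 -0.22492431  0.25305647] [-3.14157684e+00 -4.58389947e-04  2.70210753e+00] [-5.23192607e-01  3.99785982e-01  1.30541584e+00 -5.45761037e-05
  1.43684630e+00 -1.65449652e+00] [0.79744968 0.13583477 0.16968439]
[[0.4267, 0.9044, 0.0, -0.0634], [0.8707, -0.4108, 0.2706, -0.6752], [0.2448, -0.1154, -0.9627, 0.1987], [0.0, 0.0, 0.0, 1.0]]
(np.float64(279.5771085545281), np.float64(162.31025124725448))
(np.float64(277.65004787040647), np.float64(247.8298598636567))
(np.float64(451.0340071637444), np.float64(125.55109434369365))
```

View pics/w2.png

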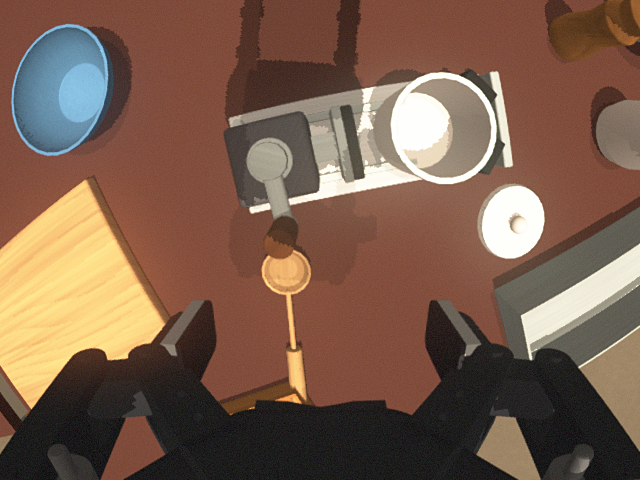

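Run:
```python
from geo import *
from bench import *
m=camera_model("wrist")
for z in (.110,.114,.118): print("hub",z,at("wrist",269.5,158,z,m), at("scene",162.7,193.6,z))
for r in (244,248,252): print("knob",at("wrist",281.5,r,.156,m))
for n,u,v in [("pl",229,119),("pr",251,212),("vr",511,165),("vl",497,72)]: print(n,at("wrist",u,v,.008,m))
print("jar",at("wrist",442.5,128,.103,m), "houL", at("wrist",226,131,.095,m),at("wrist",306,112,.095,m),at("wrist",320,191,.095,m),at("wrist",243,206,.095,m))
im=cv2.imread("pics/w2.png");
for v in range(205,270,4): print(v,[tuple(im[v,u]) for u in (283,)], end=' ')
```

```text
hub 0.11 [ 0.5611 -0.2344  0.11  ] [ 0.5672 -0.2305  0.11  ]
hub 0.114 [ 0.5612 -0.2338  0.114 ] [ 0.5698 -0.2275  0.114 ]
hub 0.118 [ 0.5612 -0.2332  0.118 ] [ 0.5724 -0.2245  0.118 ]
knob [ 0.6119 -0.2447  0.156 ]
knob [ 0.6142 -0.2459  0.156 ]
knob [ 0.6165 -0.2471  0.156 ]
pl [ 0.5054 -0.2679  0.008 ]
pr [ 0.5994 -0.2902  0.008 ]
vr [ 0.6674 -0.0186  0.008 ]
vl [0.5697 0.0056 0.008 ]
jar [ 0.5932 -0.1091  0.103 ] houL [ 0.527  -0.2572  0.095 ] [ 0.5415 -0.197   0.095 ] [ 0.5999 -0.2131  0.095 ] [ 0.5846 -0.2716  0.095 ]
205 [(np.uint8(146), np.uint8(167), np.uint8(174))] 209 [(np.uint8(146), np.uint8(165), np.uint8(173))] 213 [(np.uint8(117), np.uint8(132), np.uint8(136))] 217 [(np.uint8(47), np.uint8(57), np.uint8(81))] 221 [(np.uint8(42), np.uint8(56), np.uint8(80))] 225 [(np.uint8(34), np.uint8(56), np.uint8(77))] 229 [(np.uint8(39), np.uint8(56), np.uint8(79))] 233 [(np.uint8(42), np.uint8(63), np.uint8(92))] 237 [(np.uint8(40), np.uint8(57), np.uint8(90))] 241 [(np.uint8(41), np.uint8(53), np.uint8(85))] 245 [(np.uint8(47), np.uint8(78), np.uint8(130))] 249 [(np.uint8(52), np.uint8(88), np.uint8(144))] 253 [(np.uint8(45), np.uint8(84), np.uint8(144))] 257 [(np.uint8(44), np.uint8(77), np.uint8(134))] 261 [(np.uint8(109), np.uint8(176), np.uint8(238))] 265 [(np.uint8(106), np.uint8(177), np.uint8(236))] 269 [(np.uint8(108), np.uint8(177), np.uint8(239))]
```

>>> {"op": "play_rows", "data": {
  "motion": [
    {"tx": 0.8, "ty": -2.6, "tz": 0, "wx": 0, "wy": 0, "wz": 0, "gripper": -1},
    {"tx": 0.8, "ty": -2.6, "tz": 3.5, "wx": 0, "wy": 0, "wz": 0, "gripper": -1},
    {"tx": 0.8, "ty": -2.6, "tz": 7, "wx": 0, "wy": 0, "wz": 0, "gripper": -1},
    {"tx": 0.8, "ty": -2.6, "tz": 10, "wx": 0, "wy": 0, "wz": 0, "gripper": -1},
    {"tx": 0.8, "ty": -2.6, "tz": 11.6, "wx": 0, "wy": 0, "wz": 0, "gripper": -1}
  ]
}}

```text
time_s: 1.75
tool_pos: [0.6102, -0.2442, 0.1339]
orientation: [3.141, -0.005, 2.703]
wrist_force: [-0.0, -0.2, -0.3]
grip_width: 0.0856
grasp_force: 0.0
```

>>> {"op": "play_rows", "data": {
  "motion": [
    {"tx": 0, "ty": 0, "tz": 0, "wx": 0, "wy": 0, "wz": 0, "gripper": -0.2},
    {"tx": 0, "ty": 0, "tz": 0, "wx": 0, "wy": 0, "wz": 0, "gripper": 0.2},
    {"tx": 0, "ty": 0, "tz": 0, "wx": 0, "wy": 0, "wz": 0, "gripper": 0.35},
    {"tx": 0, "ty": 0, "tz": 0, "wx": 0, "wy": 0, "wz": 0, "gripper": 0.35},
    {"tx": 0, "ty": 0, "tz": 0, "wx": 0, "wy": 0, "wz": 0, "gripper": 0.35}
  ],
  "squeeze": 20
}}

```text
time_s: 2.25
tool_pos: [0.6124, -0.2456, 0.1387]
orientation: [-3.141, 0.002, 2.705]
wrist_force: [0.7, -0.4, 0.5]
grip_width: 0.0278
grasp_force: 0.0
```

Run:
```python
from geo import *
from bench import *
im=camera("wrist")[:,:,::-1];cv2.imwrite("pics/w3.png",im)
o=get_obs();print(o["time_s"],o["tool_pos"],o["wrist_force"],o["grip_width"],o["grasp_force"])
```

```text
2.3 [ 0.61219746 -0.24546177  0.13830672] [-0.5723354  -0.02782002  0.7812052 ] 0.027773851082444095 0.0
```

View pics/w3.png

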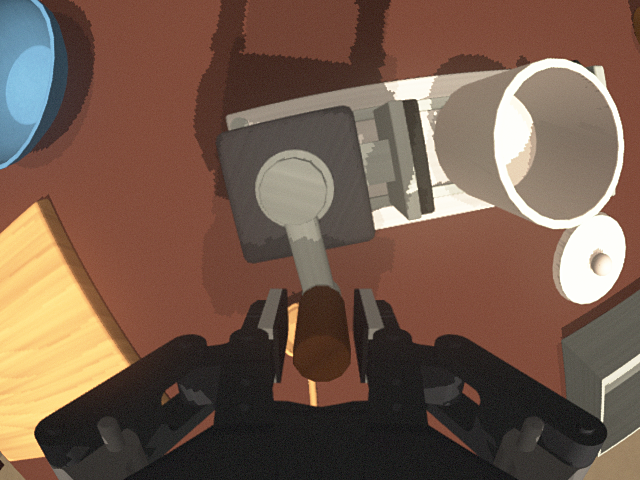

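>>> {"op": "play_rows", "data": {
  "motion": [
    {"tx": 0, "ty": 0, "tz": 0, "wx": 0, "wy": 0, "wz": 0, "gripper": 0.6},
    {"tx": 0, "ty": 0, "tz": 0, "wx": 0, "wy": 0, "wz": 0, "gripper": 0.8},
    {"tx": 0, "ty": 0, "tz": 0, "wx": 0, "wy": 0, "wz": 0, "gripper": 0.8},
    {"tx": 0, "ty": 0, "tz": 0, "wx": 0, "wy": 0, "wz": 0, "gripper": 0.8},
    {"tx": 0, "ty": 0, "tz": 0, "wx": 0, "wy": 0, "wz": 0, "gripper": 0.8}
  ],
  "squeeze": 40
}}

```text
time_s: 2.8
tool_pos: [0.6121, -0.2453, 0.138]
orientation: [3.142, 0.001, 2.705]
wrist_force: [0.6, 0.8, 5.0]
grip_width: 0.019
grasp_force: 39.0
```

Run:
```python
from geo import *
from bench import *
o=get_obs();print(o["time_s"],o["tool_pos"],o["orientation"],o["wrist_force"],o["grip_width"],o["grasp_force"])
m=camera_model("wrist")
for z in (.110,.112,.116): print("hub",z,at("wrist",294.5,188,z,m))
for r in (350,356,362): print("knob",at("wrist",322,r,.156,m))
print("jar",at("wrist",560,143,.103,m))
```

```text
2.8 [ 0.61210651 -0.24528275  0.13795858] [3.14154978e+00 9.76441143e-04 2.70532583e+00] [0.58777585 0.76815738 4.96703955] 0.019010371024608907 39.01551961898804
hub 0.11 [ 0.5609 -0.2349  0.11  ]
hub 0.112 [ 0.5607 -0.2347  0.112 ]
hub 0.116 [ 0.5604 -0.2342  0.116 ]
knob [ 0.6071 -0.2445  0.156 ]
knob [ 0.6093 -0.2454  0.156 ]
knob [ 0.6114 -0.2465  0.156 ]
jar [ 0.5915 -0.1107  0.103 ]
```

```bash
cat > arc.py <<'E'
import numpy as np
def arc(a0,n=5,st=10,c=5.0,yaw=2.705):
    T=np.array([[np.cos(yaw),np.sin(yaw)],[np.sin(yaw),-np.cos(yaw)]])
    p=lambda d:c*np.array([np.cos(np.radians(d)),np.sin(np.radians(d))])
    return [np.round(T@(p(a0-st*(i+1))-p(a0)),2).tolist() for i in range(n)]
E
python3 -c "
from arc import *
for k in range(4): print(-12.5-50*k,arc(-12.5-50*k))"
```

```text
-12.5 [[-0.11, -0.86], [-0.08, -1.73], [0.11, -2.59], [0.45, -3.39], [0.91, -4.13]]
-62.5 [[0.59, -0.64], [1.28, -1.17], [2.05, -1.58], [2.88, -1.84], [3.75, -1.95]]
-112.5 [[0.87, 0.04], [1.72, 0.23], [2.53, 0.56], [3.26, 1.03], [3.9, 1.62]]
-162.5 [[0.53, 0.69], [0.93, 1.46], [1.2, 2.3], [1.31, 3.16], [1.27, 4.03]]
```

>>> {"op": "play_rows", "data": {
  "motion": [
    {"tx": -0.11, "ty": -0.86, "tz": 0, "wx": 0, "wy": 0, "wz": 0, "gripper": 0.8},
    {"tx": -0.08, "ty": -1.73, "tz": 0, "wx": 0, "wy": 0, "wz": 0, "gripper": 0.8},
    {"tx": 0.11, "ty": -2.59, "tz": 0, "wx": 0, "wy": 0, "wz": 0, "gripper": 0.8},
    {"tx": 0.45, "ty": -3.39, "tz": 0, "wx": 0, "wy": 0, "wz": 0, "gripper": 0.8},
    {"tx": 0.91, "ty": -4.13, "tz": 0, "wx": 0, "wy": 0, "wz": 0, "gripper": 0.8}
  ]
}}

```text
time_s: 3.3
tool_pos: [0.5864, -0.2793, 0.1379]
orientation: [3.141, 0.002, 2.705]
wrist_force: [2.9, 3.2, 6.0]
grip_width: 0.0189
grasp_force: 39.1
```

Run:
```python
from bench import *
o=get_obs();print(o["time_s"],o["tool_pos"],o["wrist_force"],o["torque"],o["grip_width"],o["grasp_force"])
```

```text
3.3 [ 0.5864472  -0.27934188  0.13793773] [2.86423605 3.17861794 6.01608611] [ 0.67679949 -0.5712722  -0.04876532] 0.018892510922651363 39.093634486198425
```

>>> {"op": "play_rows", "data": {
  "motion": [
    {"tx": 0.59, "ty": -0.64, "tz": 0, "wx": 0, "wy": 0, "wz": 0, "gripper": 0.8},
    {"tx": 1.28, "ty": -1.17, "tz": 0, "wx": 0, "wy": 0, "wz": 0, "gripper": 0.8},
    {"tx": 2.05, "ty": -1.58, "tz": 0, "wx": 0, "wy": 0, "wz": 0, "gripper": 0.8},
    {"tx": 2.88, "ty": -1.84, "tz": 0, "wx": 0, "wy": 0, "wz": 0, "gripper": 0.8},
    {"tx": 3.75, "ty": -1.95, "tz": 0, "wx": 0, "wy": 0, "wz": 0, "gripper": 0.8}
  ]
}}

```text
time_s: 3.8
tool_pos: [0.5441, -0.2814, 0.138]
orientation: [-3.141, 0.003, 2.705]
wrist_force: [7.0, 2.1, 4.4]
grip_width: 0.0189
grasp_force: 39.0
```

>>> {"op": "play_rows", "data": {
  "motion": [
    {"tx": 0.87, "ty": 0.04, "tz": 0, "wx": 0, "wy": 0, "wz": 0, "gripper": 0.8},
    {"tx": 1.72, "ty": 0.23, "tz": 0, "wx": 0, "wy": 0, "wz": 0, "gripper": 0.8},
    {"tx": 1.72, "ty": 0.23, "tz": 0, "wx": 0, "wy": 0, "wz": 0, "gripper": 0.8},
    {"tx": 1.72, "ty": 0.23, "tz": 0, "wx": 0, "wy": 0, "wz": 0, "gripper": 0.8},
    {"tx": 1.72, "ty": 0.23, "tz": 0, "wx": 0, "wy": 0, "wz": 0, "gripper": 0.8}
  ]
}}

```text
time_s: 4.3
tool_pos: [0.5289, -0.2716, 0.1379]
orientation: [-3.141, 0.0, 2.705]
wrist_force: [0.3, 2.3, 7.8]
grip_width: 0.0193
grasp_force: 39.4
```

Run:
```python
from geo import *
from bench import *
im=camera("wrist")[:,:,::-1];cv2.imwrite("pics/w4.png",im)
o=get_obs();print(o["time_s"],o["tool_pos"],o["wrist_force"],o["grip_width"],o["grasp_force"])
from arc import *
print(arc(-132.5));print(arc(-182.5))
```

```text
4.35 [ 0.5288926  -0.27163388  0.13793585] [0.99533859 1.68562036 7.30561894] 0.019413463571083544 39.42914843559265
[[0.81, 0.33], [1.54, 0.8], [2.18, 1.39], [2.71, 2.08], [3.12, 2.85]]
[[0.26, 0.83], [0.38, 1.7], [0.34, 2.57], [0.15, 3.42], [-0.18, 4.22]]
```

View pics/w4.png

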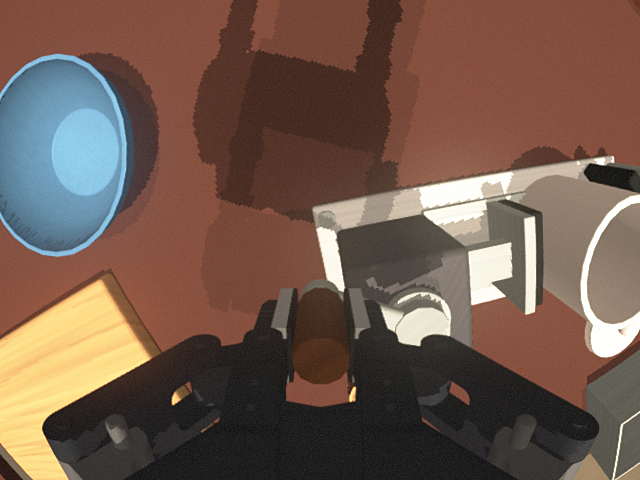

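>>> {"op": "play_rows", "data": {
  "motion": [
    {"tx": 0.42, "ty": 0.14, "tz": 0, "wx": 0, "wy": 0, "wz": 0, "gripper": 0.8},
    {"tx": 0.81, "ty": 0.33, "tz": 0, "wx": 0, "wy": 0, "wz": 0, "gripper": 0.8},
    {"tx": 1.19, "ty": 0.55, "tz": 0, "wx": 0, "wy": 0, "wz": 0, "gripper": 0.8},
    {"tx": 1.54, "ty": 0.8, "tz": 0, "wx": 0, "wy": 0, "wz": 0, "gripper": 0.8},
    {"tx": 1.54, "ty": 0.8, "tz": 0, "wx": 0, "wy": 0, "wz": 0, "gripper": 0.8}
  ]
}}

```text
time_s: 4.85
tool_pos: [0.5189, -0.2585, 0.138]
orientation: [-3.14, 0.003, 2.705]
wrist_force: [4.1, -2.1, 4.6]
grip_width: 0.0192
grasp_force: 39.3
```

Run:
```python
from arc import *
print(arc(-152.5,st=4));print(arc(-172.5,st=4));print(arc(-192.5,st=4));print(arc(-212.5,st=4))
```

```text
[[0.27, 0.22], [0.52, 0.46], [0.76, 0.72], [0.98, 0.99], [1.17, 1.28]]
[[0.18, 0.3], [0.33, 0.61], [0.47, 0.94], [0.58, 1.27], [0.66, 1.6]]
[[0.06, 0.34], [0.1, 0.69], [0.12, 1.04], [0.11, 1.39], [0.08, 1.73]]
[[-0.06, 0.34], [-0.14, 0.68], [-0.24, 1.02], [-0.37, 1.34], [-0.52, 1.66]]
```

>>> {"op": "play_rows", "data": {
  "motion": [
    {"tx": 0.27, "ty": 0.22, "tz": 0, "wx": 0, "wy": 0, "wz": 0, "gripper": 0.8},
    {"tx": 0.52, "ty": 0.46, "tz": 0, "wx": 0, "wy": 0, "wz": 0, "gripper": 0.8},
    {"tx": 0.76, "ty": 0.72, "tz": 0, "wx": 0, "wy": 0, "wz": 0, "gripper": 0.8},
    {"tx": 0.98, "ty": 0.99, "tz": 0, "wx": 0, "wy": 0, "wz": 0, "gripper": 0.8},
    {"tx": 1.17, "ty": 1.28, "tz": 0, "wx": 0, "wy": 0, "wz": 0, "gripper": 0.8}
  ]
}}

```text
time_s: 5.35
tool_pos: [0.5136, -0.2427, 0.138]
orientation: [-3.139, 0.003, 2.705]
wrist_force: [3.5, -4.5, 4.3]
grip_width: 0.0189
grasp_force: 39.3
```

>>> {"op": "play_rows", "data": {
  "motion": [
    {"tx": 0.18, "ty": 0.3, "tz": 0, "wx": 0, "wy": 0, "wz": 0, "gripper": 0.8},
    {"tx": 0.33, "ty": 0.61, "tz": 0, "wx": 0, "wy": 0, "wz": 0, "gripper": 0.8},
    {"tx": 0.47, "ty": 0.94, "tz": 0, "wx": 0, "wy": 0, "wz": 0, "gripper": 0.8},
    {"tx": 0.47, "ty": 0.94, "tz": 0, "wx": 0, "wy": 0, "wz": 0, "gripper": 0.8},
    {"tx": 0.47, "ty": 0.94, "tz": 0, "wx": 0, "wy": 0, "wz": 0, "gripper": 0.8}
  ]
}}

```text
time_s: 5.85
tool_pos: [0.5131, -0.2319, 0.1379]
orientation: [-3.139, 0.002, 2.705]
wrist_force: [2.4, -3.0, 5.3]
grip_width: 0.0192
grasp_force: 39.3
```

Run:
```python
from geo import *
from bench import *
from arc import *
print(arc(-184.5,st=4))
o=get_obs();print(o["time_s"],o["tool_pos"],o["wrist_force"])
for n in ("side","scene"): cv2.imwrite(f"pics/{n}5.png",camera(n)[:,:,::-1])
from mk import *
a=tile('pics/scene5.png',150,178,100,75);c=tile('pics/side5.png',260,145,100,75)
cv2.imwrite('pics/crop5.png',np.hstack([a,c]))
P=np.array([.561,-.2345])+.15*np.array([.235,.972]);print(P)
print(proj("scene",[*P,.103]),proj("side",[*P,.103]))
```

```text
[[0.11, 0.33], [0.2, 0.67], [0.26, 1.01], [0.3, 1.36], [0.32, 1.71]]
5.85 [ 0.51313998 -0.23191535  0.13793902] [ 2.36479374 -2.97839848  5.28385949]
[ 0.59625 -0.0887 ]
(np.float64(208.27578755207207), np.float64(222.425535186516)) (np.float64(300.2735517263202), np.float64(174.50579329830313))
```

View pics/crop5.png

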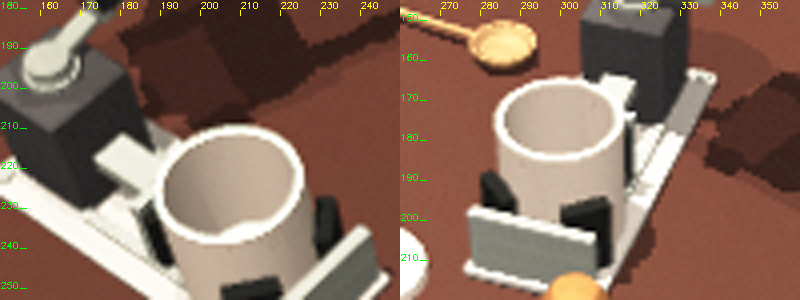

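>>> {"op": "play_rows", "data": {
  "motion": [
    {"tx": 0.06, "ty": 0.17, "tz": 0, "wx": 0, "wy": 0, "wz": 0, "gripper": 0.8},
    {"tx": 0.11, "ty": 0.33, "tz": 0, "wx": 0, "wy": 0, "wz": 0, "gripper": 0.8},
    {"tx": 0.16, "ty": 0.5, "tz": 0, "wx": 0, "wy": 0, "wz": 0, "gripper": 0.8},
    {"tx": 0.2, "ty": 0.67, "tz": 0, "wx": 0, "wy": 0, "wz": 0, "gripper": 0.8},
    {"tx": 0.2, "ty": 0.67, "tz": 0, "wx": 0, "wy": 0, "wz": 0, "gripper": 0.8}
  ]
}}

```text
time_s: 6.45
tool_pos: [0.5135, -0.2283, 0.138]
orientation: [-3.133, 0.004, 2.705]
wrist_force: [-0.1, -15.2, 1.7]
grip_width: 0.019
grasp_force: 39.4
```

>>> {"op": "play_rows", "data": {
  "motion": [
    {"tx": 0, "ty": 0, "tz": 0, "wx": 0, "wy": 0, "wz": 0, "gripper": 0.2},
    {"tx": 0, "ty": 0, "tz": 0, "wx": 0, "wy": 0, "wz": 0, "gripper": -0.2},
    {"tx": 0, "ty": 0, "tz": 0, "wx": 0, "wy": 0, "wz": 0, "gripper": -0.2},
    {"tx": 0, "ty": 0, "tz": 0, "wx": 0, "wy": 0, "wz": 0, "gripper": -0.2},
    {"tx": 0, "ty": 0, "tz": 0, "wx": 0, "wy": 0, "wz": 0, "gripper": -0.2}
  ]
}}

```text
time_s: 6.95
tool_pos: [0.5138, -0.2231, 0.1368]
orientation: [3.141, -0.001, 2.706]
wrist_force: [0.7, 0.8, -0.8]
grip_width: 0.0511
grasp_force: 0.0
```

>>> {"op": "play_rows", "data": {
  "motion": [
    {"tx": 0, "ty": 0, "tz": -3, "wx": 0, "wy": 0, "wz": 0, "gripper": -0.2},
    {"tx": 0, "ty": 0, "tz": -6, "wx": 0, "wy": 0, "wz": 0, "gripper": -0.2},
    {"tx": 0, "ty": 0, "tz": -9, "wx": 0, "wy": 0, "wz": 0, "gripper": -0.2},
    {"tx": 0, "ty": 0, "tz": -12, "wx": 0, "wy": 0, "wz": 0, "gripper": -0.2},
    {"tx": 0, "ty": 0, "tz": -15, "wx": 0, "wy": 0, "wz": 0, "gripper": -0.2}
  ]
}}

```text
time_s: 7.45
tool_pos: [0.5139, -0.2232, 0.2884]
orientation: [3.142, -0.0, 2.706]
wrist_force: [0.1, -0.7, 0.1]
grip_width: 0.051
grasp_force: 0.0
```

Run:
```python
from geo import *
from bench import *
o=get_obs();print(o["time_s"],o["tool_pos"],o["orientation"],o["wrist_force"],o["grip_width"])
for n in ("side","scene"): cv2.imwrite(f"pics/{n}6.png",camera(n)[:,:,::-1])
# funnel
a=at("scene",357.2,273.8,.07);b=at("side",293.2,289.5,.07);c=(a+b)/2
h=(at("scene",398.2,244.5,.07)+at("side",341.8,316,.07))/2
u=(h-c)[:2];print(c,h,np.linalg.norm(u));u/=np.linalg.norm(u);g=c[:2]+.098*u
print("grip",g,np.degrees(np.arctan2(u[1],u[0])))
```

```text
7.45 [ 0.51394883 -0.22317787  0.2884134 ] [ 3.14156908e+00 -4.39446677e-04  2.70561517e+00] [ 0.09671696 -0.67842815  0.08849436] 0.0510013640858745
[0.56925 0.2724  0.07   ] [0.45595 0.3331  0.07   ] 0.1285355203824998
grip [0.4828661  0.31867981] 151.82000657917106
```

>>> {"op": "play_rows", "data": {
  "motion": [
    {"tx": 2.3, "ty": 4.3, "tz": 0, "wx": 0, "wy": 0, "wz": 0, "gripper": -0.6},
    {"tx": 4.6, "ty": 8.6, "tz": 0, "wx": 0, "wy": 0, "wz": 0, "gripper": -0.6},
    {"tx": 6.9, "ty": 12.9, "tz": 0, "wx": 0, "wy": 0, "wz": 0, "gripper": -0.6},
    {"tx": 9.2, "ty": 17.2, "tz": 0, "wx": 0, "wy": 0, "wz": 0, "gripper": -0.6},
    {"tx": 11.5, "ty": 21.5, "tz": 0, "wx": 0, "wy": 0, "wz": 0, "gripper": -0.6}
  ]
}}

```text
time_s: 8.05
tool_pos: [0.4999, 0.0219, 0.2864]
orientation: [-3.141, -0.001, 2.705]
wrist_force: [0.7, -0.6, 0.1]
grip_width: 0.0685
grasp_force: 0.0
```

>>> {"op": "play_rows", "data": {
  "motion": [
    {"tx": 2.3, "ty": 4.3, "tz": 0, "wx": 0, "wy": 0, "wz": 0, "gripper": -0.6},
    {"tx": 4.6, "ty": 8.6, "tz": 0, "wx": 0, "wy": 0, "wz": 0, "gripper": -0.6},
    {"tx": 6.9, "ty": 12.9, "tz": 0, "wx": 0, "wy": 0, "wz": 0, "gripper": -0.6},
    {"tx": 9.2, "ty": 17.2, "tz": 0, "wx": 0, "wy": 0, "wz": 0, "gripper": -0.6},
    {"tx": 11.5, "ty": 21.5, "tz": 0, "wx": 0, "wy": 0, "wz": 0, "gripper": -0.6}
  ]
}}

```text
time_s: 8.55
tool_pos: [0.4865, 0.2654, 0.2864]
orientation: [-3.141, -0.001, 2.706]
wrist_force: [1.6, 0.2, 0.6]
grip_width: 0.0686
grasp_force: 0.0
```

>>> {"op": "play_rows", "data": {
  "motion": [
    {"tx": 1, "ty": 2, "tz": 2, "wx": 0, "wy": 0, "wz": 3, "gripper": -0.6},
    {"tx": 2, "ty": 4, "tz": 4, "wx": 0, "wy": 0, "wz": 3, "gripper": -0.6},
    {"tx": 2.7, "ty": 4.8, "tz": 7, "wx": 0, "wy": 0, "wz": 3, "gripper": -0.6},
    {"tx": 2.7, "ty": 4.8, "tz": 9, "wx": 0, "wy": 0, "wz": 3, "gripper": -0.6},
    {"tx": 2.7, "ty": 4.8, "tz": 9, "wx": 0, "wy": 0, "wz": 3, "gripper": -0.6}
  ]
}}

```text
time_s: 9.05
tool_pos: [0.4803, 0.3177, 0.1926]
orientation: [-3.135, -0.006, 2.654]
wrist_force: [-0.8, 0.6, -0.1]
grip_width: 0.0684
grasp_force: 0.0
```

Run:
```python
from geo import *
from bench import *
o=get_obs();print(o["time_s"],o["tool_pos"],o["orientation"],o["wrist_force"],o["grip_width"])
im=camera("wrist")[:,:,::-1];cv2.imwrite("pics/w7.png",im)
print(proj("wrist",[.4829,.3187,.07]))
```

```text
9.05 [0.48028238 0.3176661  0.19255525] [-3.1347428  -0.00575517  2.65385205] [-0.77300947  0.64642683 -0.07910853] 0.06838406576524955
(np.float64(325.61322567998616), np.float64(245.2038982251572))
```

View pics/w7.png

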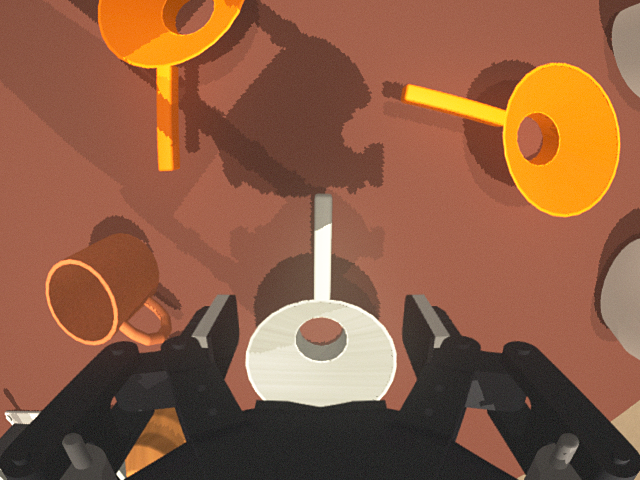

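Run:
```python
from geo import *
from bench import *
m=camera_model("wrist");o=get_obs();t=o["tool_pos"]
e=at("wrist",323,195,.07,m);j=at("wrist",322,299,.07,m)
print(e,j,np.linalg.norm(e-j),np.degrees(np.arctan2(*(e-j)[1::-1])),o["tool_pos"],np.degrees(o["orientation"][2]))
u=(e-j)[:2]/np.linalg.norm(e-j);g=e[:2]-.038*u;ax=e[:2]-.136*u;y=o["orientation"][2]
d=g-t[:2];print("grip",g,"axis",ax,"tool d",d@[np.cos(y),np.sin(y)],d@[np.sin(y),-np.cos(y)])
```

```text
[0.4513 0.3334 0.07  ] [0.5174 0.2975 0.07  ] 0.0752198112201832 151.49288539455776 [0.48174092 0.31789721 0.19509216] 152.0260281903977
grip [0.4846928  0.31526382] axis [0.57081107 0.26849157] tool d -0.0038422289361710812 -0.0009410699173532256
```

>>> {"op": "play_rows", "data": {
  "motion": [
    {"tx": -0.35, "ty": -0.1, "tz": 3, "wx": 0, "wy": 0, "wz": 0.5, "gripper": -0.6},
    {"tx": -0.35, "ty": -0.1, "tz": 6, "wx": 0, "wy": 0, "wz": 0.5, "gripper": -0.6},
    {"tx": -0.35, "ty": -0.1, "tz": 9, "wx": 0, "wy": 0, "wz": 0.5, "gripper": -0.6},
    {"tx": -0.35, "ty": -0.1, "tz": 12, "wx": 0, "wy": 0, "wz": 0.5, "gripper": -0.6},
    {"tx": -0.35, "ty": -0.1, "tz": 13, "wx": 0, "wy": 0, "wz": 0.5, "gripper": -0.6}
  ]
}}

```text
time_s: 9.6
tool_pos: [0.4848, 0.315, 0.0655]
orientation: [-3.139, -0.002, 2.644]
wrist_force: [-0.4, -0.7, -0.7]
grip_width: 0.0684
grasp_force: 0.0
```

>>> {"op": "play_rows", "data": {
  "motion": [
    {"tx": 0, "ty": 0, "tz": 0, "wx": 0, "wy": 0, "wz": 0, "gripper": 0},
    {"tx": 0, "ty": 0, "tz": 0, "wx": 0, "wy": 0, "wz": 0, "gripper": 0.4},
    {"tx": 0, "ty": 0, "tz": 0, "wx": 0, "wy": 0, "wz": 0, "gripper": 0.6},
    {"tx": 0, "ty": 0, "tz": 0, "wx": 0, "wy": 0, "wz": 0, "gripper": 0.8},
    {"tx": 0, "ty": 0, "tz": 0, "wx": 0, "wy": 0, "wz": 0, "gripper": 1}
  ],
  "squeeze": 80
}}

```text
time_s: 10.1
tool_pos: [0.4868, 0.3161, 0.0689]
orientation: [3.14, 0.002, 2.644]
wrist_force: [-1.7, -0.8, 6.1]
grip_width: 0.0103
grasp_force: 80.7
```

>>> {"op": "play_rows", "data": {
  "motion": [
    {"tx": 0, "ty": 0, "tz": 0, "wx": 0, "wy": 0, "wz": 0, "gripper": 1},
    {"tx": 0, "ty": 0, "tz": 0, "wx": 0, "wy": 0, "wz": 0, "gripper": 1},
    {"tx": 0, "ty": 0, "tz": 0, "wx": 0, "wy": 0, "wz": 0, "gripper": 1},
    {"tx": 0, "ty": 0, "tz": 0, "wx": 0, "wy": 0, "wz": 0, "gripper": 1},
    {"tx": 0, "ty": 0, "tz": 0, "wx": 0, "wy": 0, "wz": 0, "gripper": 1}
  ]
}}

```text
time_s: 10.6
tool_pos: [0.4867, 0.3162, 0.0687]
orientation: [3.14, 0.001, 2.644]
wrist_force: [-2.1, 0.1, 6.6]
grip_width: 0.0105
grasp_force: 80.9
```

>>> {"op": "play_rows", "data": {
  "motion": [
    {"tx": 0, "ty": 0, "tz": -1, "wx": 0, "wy": 0, "wz": 0, "gripper": 1},
    {"tx": 0, "ty": 0, "tz": -3, "wx": 0, "wy": 0, "wz": 0, "gripper": 1},
    {"tx": 0, "ty": 0, "tz": -5, "wx": 0, "wy": 0, "wz": 0, "gripper": 1},
    {"tx": 0, "ty": 0, "tz": -8, "wx": 0, "wy": 0, "wz": 0, "gripper": 1},
    {"tx": 0, "ty": 0, "tz": -11, "wx": 0, "wy": 0, "wz": 0, "gripper": 1}
  ]
}}

```text
time_s: 11.1
tool_pos: [0.4849, 0.3155, 0.1778]
orientation: [-3.14, -0.002, 2.644]
wrist_force: [-0.2, 0.6, -2.7]
grip_width: 0.0105
grasp_force: 79.7
```

>>> {"op": "play_rows", "data": {
  "motion": [
    {"tx": 0, "ty": 0, "tz": -3, "wx": 0, "wy": 0, "wz": 0, "gripper": 1},
    {"tx": 0, "ty": 0, "tz": -6, "wx": 0, "wy": 0, "wz": 0, "gripper": 1},
    {"tx": 0, "ty": 0, "tz": -9, "wx": 0, "wy": 0, "wz": 0, "gripper": 1},
    {"tx": 0, "ty": 0, "tz": -11, "wx": 0, "wy": 0, "wz": 0, "gripper": 1},
    {"tx": 0, "ty": 0, "tz": -12, "wx": 0, "wy": 0, "wz": 0, "gripper": 1}
  ]
}}

```text
time_s: 11.6
tool_pos: [0.4862, 0.316, 0.2998]
orientation: [3.139, 0.002, 2.644]
wrist_force: [-0.2, 0.4, -2.1]
grip_width: 0.0106
grasp_force: 79.8
```

Run:
```python
from geo import *
from bench import *
o=get_obs();print(o["time_s"],o["tool_pos"],o["orientation"],o["wrist_force"],o["torque"],o["grip_width"],o["grasp_force"])
print(at("scene",207.4,223.9,.103),at("side",299.5,174.6,.103))
for n,c in (("scene",(207,224)),("side",(300,174))):
    im=cv2.imread(f"pics/{n}6.png");g=cv2.cvtColor(im,cv2.COLOR_BGR2GRAY);print(n,g[c[1],c[0]-24:c[0]+25].tolist()); print(g[c[1]-18:c[1]+22,c[0]].tolist())
```

```text
11.6 [0.48621135 0.31602612 0.29978318] [3.13918038e+00 1.67025996e-03 2.64425753e+00] [-0.18554562  0.35649925 -2.07629812] [0.09006706 0.17675017 0.03604663] 0.0105753882668612 79.79487419128418
[ 0.6008 -0.0883  0.103 ] [ 0.5983 -0.0881  0.103 ]
scene [188, 230, 236, 234, 233, 250, 254, 248, 117, 118, 128, 132, 135, 137, 139, 141, 146, 153, 157, 159, 165, 165, 169, 173, 173, 177, 178, 179, 179, 181, 183, 184, 185, 184, 185, 185, 184, 183, 180, 179, 221, 254, 246, 111, 86, 85, 84, 83, 84]
[73, 70, 70, 166, 249, 246, 179, 179, 178, 177, 177, 177, 177, 178, 177, 174, 176, 174, 173, 172, 172, 172, 172, 169, 169, 168, 169, 167, 176, 234, 254, 254, 251, 168, 164, 180, 181, 180, 183, 182]
side [101, 101, 99, 101, 101, 101, 101, 169, 253, 254, 147, 157, 162, 170, 174, 178, 180, 183, 186, 186, 188, 188, 191, 190, 190, 189, 188, 188, 187, 183, 187, 190, 189, 189, 188, 187, 184, 217, 254, 255, 241, 250, 140, 49, 50, 52, 52, 51, 50]
[95, 95, 98, 98, 96, 98, 99, 99, 166, 254, 208, 189, 189, 187, 188, 187, 188, 189, 190, 190, 190, 188, 189, 188, 188, 191, 188, 197, 255, 212, 189, 188, 190, 188, 190, 190, 186, 188, 188, 189]
```

>>> {"op": "play_rows", "data": {
  "motion": [
    {"tx": -0.8, "ty": -1.2, "tz": 0, "wx": 0, "wy": 0, "wz": 0, "gripper": 1},
    {"tx": -2.2, "ty": -3.4, "tz": 0, "wx": 0, "wy": 0, "wz": 0, "gripper": 1},
    {"tx": -4.2, "ty": -6.4, "tz": 0, "wx": 0, "wy": 0, "wz": 0, "gripper": 1},
    {"tx": -6.2, "ty": -9.5, "tz": 0, "wx": 0, "wy": 0, "wz": 0, "gripper": 1},
    {"tx": -8.2, "ty": -12.6, "tz": 0, "wx": 0, "wy": 0, "wz": 0, "gripper": 1}
  ]
}}

```text
time_s: 12.1
tool_pos: [0.4965, 0.1637, 0.295]
orientation: [-3.139, -0.003, 2.644]
wrist_force: [0.8, 0.2, -1.3]
grip_width: 0.0101
grasp_force: 79.7
```

>>> {"op": "play_rows", "data": {
  "motion": [
    {"tx": -2.2, "ty": -3.4, "tz": 0, "wx": 0, "wy": 0, "wz": 0, "gripper": 1},
    {"tx": -4.4, "ty": -6.8, "tz": 0, "wx": 0, "wy": 0, "wz": 0, "gripper": 1},
    {"tx": -6.6, "ty": -10.2, "tz": 0, "wx": 0, "wy": 0, "wz": 0, "gripper": 1},
    {"tx": -8.8, "ty": -13.6, "tz": 0, "wx": 0, "wy": 0, "wz": 0, "gripper": 1},
    {"tx": -10.4, "ty": -16, "tz": 0, "wx": 0, "wy": 0, "wz": 0, "gripper": 1}
  ]
}}

```text
time_s: 12.6
tool_pos: [0.5113, -0.0273, 0.2951]
orientation: [-3.14, -0.004, 2.642]
wrist_force: [0.6, 0.3, -1.7]
grip_width: 0.0103
grasp_force: 79.8
```

>>> {"op": "play_rows", "data": {
  "motion": [
    {"tx": -0.6, "ty": -0.9, "tz": 0, "wx": 0, "wy": 0, "wz": 0, "gripper": 1},
    {"tx": -1, "ty": -1.5, "tz": 1.5, "wx": 0, "wy": 0, "wz": 0, "gripper": 1},
    {"tx": -1, "ty": -1.5, "tz": 4, "wx": 0, "wy": 0, "wz": 0, "gripper": 1},
    {"tx": -1, "ty": -1.5, "tz": 6.5, "wx": 0, "wy": 0, "wz": 0, "gripper": 1},
    {"tx": -1, "ty": -1.5, "tz": 7.5, "wx": 0, "wy": 0, "wz": 0, "gripper": 1}
  ]
}}

```text
time_s: 13.1
tool_pos: [0.5119, -0.0408, 0.2176]
orientation: [-3.14, -0.008, 2.645]
wrist_force: [-0.5, -0.4, -3.0]
grip_width: 0.0106
grasp_force: 79.7
```

>>> {"op": "play_rows", "data": {
  "motion": [
    {"tx": 0, "ty": 0, "tz": 0, "wx": 0, "wy": 0, "wz": 0, "gripper": 1},
    {"tx": 0, "ty": 0, "tz": 0, "wx": 0, "wy": 0, "wz": 0, "gripper": 1},
    {"tx": 0, "ty": 0, "tz": 0, "wx": 0, "wy": 0, "wz": 0, "gripper": 1},
    {"tx": 0, "ty": 0, "tz": 0, "wx": 0, "wy": 0, "wz": 0, "gripper": 1},
    {"tx": 0, "ty": 0, "tz": 0, "wx": 0, "wy": 0, "wz": 0, "gripper": 1}
  ]
}}

```text
time_s: 13.6
tool_pos: [0.515, -0.0424, 0.2232]
orientation: [3.141, 0.002, 2.644]
wrist_force: [-0.9, 0.3, -2.3]
grip_width: 0.0103
grasp_force: 79.7
```

```bash
cat > fit.py <<'E'
from geo import *
from bench import *
from scipy.optimize import minimize
M={n:camera_model(n) for n in("scene","side")}
def dts(suf):
    D={}
    for n in M:
        im=cv2.resize(cv2.imread(f"pics/{n}{suf}.png"),None,fx=4,fy=4,interpolation=cv2.INTER_CUBIC)
        e=cv2.Canny(cv2.GaussianBlur(im,(0,0),3),25,60);D[n]=cv2.distanceTransform(255-e,cv2.DIST_L2,5)/4
    return D
t=np.linspace(0,2*np.pi,120)
def cost(p,D,r,z,cams):
    zz=z if len(p)==2 else p[2];s=0
    P=np.stack([p[0]+r*np.cos(t),p[1]+r*np.sin(t),0*t+zz])
    for n in cams:
        u,v=proj(n,[*P],{"mtx":M[n]["mtx"],"view":M[n]["view"]}) if 0 else pj(n,P)
        d=cv2.remap(D[n],(4*u+1.5).astype(np.float32)[None],(4*v+1.5).astype(np.float32)[None],cv2.INTER_LINEAR)[0]
        s+=np.minimum(d,3).mean()
    return s/len(cams)
def pj(n,P):
    K=np.array(M[n]["mtx"]);V=np.array(M[n]["view"]);q=K@(V[:3,:3]@P+V[:3,3:]);return q[0]/q[2],q[1]/q[2]
def fit(p0,D,r,z=None,cams=("scene","side")):
    best=None
    for dx in(-.006,0,.006):
        for dy in(-.006,0,.006):
            q=np.array(p0,float);q[0]+=dx;q[1]+=dy
            o=minimize(cost,q,(D,r,z,cams),method="Nelder-Mead",options=dict(initial_simplex=np.vstack([q]+[q+.004*e for e in np.eye(len(q))])))
            if best is None or o.fun<best.fun: best=o
    return np.round(best.x,4),round(best.fun,2)
E
python3 - <<'E'
from fit import *
o=get_obs();print(o["time_s"],o["tool_pos"])
for n in M: cv2.imwrite(f"pics/{n}8.png",camera(n)[:,:,::-1])
D=dts("6")
for c in(("scene","side"),("scene",),("side",)): print("jar",c,fit((.598,-.088),D,.043,.103,c))
D=dts("8");z=o["tool_pos"][2]-.0687+.07
for c in(("scene","side"),("scene",),("side",)): print("fun",c,fit((.598,-.088),D,.06,z,c))
print("fun z free",fit((.598,-.088,z),D,.06), z)
E
```

```text
13.6 [ 0.51496702 -0.04239143  0.22320054]
jar ('scene', 'side') (array([ 0.6   , -0.0898]), np.float64(0.45))
jar ('scene',) (array([ 0.6004, -0.09  ]), np.float64(0.43))
jar ('side',) (array([ 0.5994, -0.0885]), np.float64(0.39))
fun ('scene', 'side') (array([ 0.5982, -0.0866]), np.float64(0.45))
fun ('scene',) (array([ 0.5984, -0.0868]), np.float64(0.23))
fun ('side',) (array([ 0.596, -0.085]), np.float64(0.43))
fun z free (array([ 0.5966, -0.0884,  0.2221]), np.float64(0.34)) 0.22450054261885277
```

>>> {"op": "play_rows", "data": {
  "motion": [
    {"tx": -0.3, "ty": -0.1, "tz": 0, "wx": 0, "wy": 0, "wz": 0, "gripper": 1},
    {"tx": -0.3, "ty": -0.1, "tz": 0.8, "wx": 0, "wy": 0, "wz": 0, "gripper": 1},
    {"tx": -0.3, "ty": -0.1, "tz": 1.8, "wx": 0, "wy": 0, "wz": 0, "gripper": 1},
    {"tx": -0.3, "ty": -0.1, "tz": 2.8, "wx": 0, "wy": 0, "wz": 0, "gripper": 1},
    {"tx": -0.3, "ty": -0.1, "tz": 3.4, "wx": 0, "wy": 0, "wz": 0, "gripper": 1}
  ]
}}

```text
time_s: 14.2
tool_pos: [0.5157, -0.0443, 0.1863]
orientation: [-3.141, -0.003, 2.644]
wrist_force: [0.0, 0.3, -3.5]
grip_width: 0.0105
grasp_force: 79.7
```

>>> {"op": "play_rows", "data": {
  "motion": [
    {"tx": 0, "ty": 0, "tz": 0, "wx": 0, "wy": 0, "wz": 0, "gripper": 1},
    {"tx": 0, "ty": 0, "tz": 0, "wx": 0, "wy": 0, "wz": 0, "gripper": 1},
    {"tx": 0, "ty": 0, "tz": 0, "wx": 0, "wy": 0, "wz": 0, "gripper": 1},
    {"tx": 0, "ty": 0, "tz": 0, "wx": 0, "wy": 0, "wz": 0, "gripper": 1},
    {"tx": 0, "ty": 0, "tz": 0, "wx": 0, "wy": 0, "wz": 0, "gripper": 1}
  ]
}}

```text
time_s: 14.7
tool_pos: [0.5169, -0.0446, 0.1887]
orientation: [3.141, 0.001, 2.644]
wrist_force: [0.4, 0.2, -3.5]
grip_width: 0.0099
grasp_force: 79.7
```

Run:
```python
from fit import *
o=get_obs();print(o["time_s"],o["tool_pos"],o["orientation"],o["wrist_force"],o["joint_vel"].round(3))
for n in M: cv2.imwrite(f"pics/{n}9.png",camera(n)[:,:,::-1])
D=dts("9");z=o["tool_pos"][2]+.0013
for c in(("scene","side"),("scene",),("side",)): print("fun",c,fit((.6,-.09),D,.06,z,c))
print("fun z free",fit((.6,-.09,z),D,.06), z)
```

```text
14.7 [ 0.51688738 -0.04462949  0.18869956] [3.14148129e+00 7.40788871e-04 2.64427303e+00] [ 0.38760646  0.21459968 -3.51650754] [-0.001  0.004  0.002  0.    -0.    -0.001]
fun ('scene', 'side') (array([ 0.6  , -0.089]), np.float64(0.46))
fun ('scene',) (array([ 0.6002, -0.0892]), np.float64(0.24))
fun ('side',) (array([ 0.5985, -0.0871]), np.float64(0.45))
fun z free (array([ 0.5986, -0.0906,  0.1877]), np.float64(0.36)) 0.18999956214928104
```

```bash
python3 -c "
from bench import *
print(close_job())"
```

```text
the job is handed in; nothing more can be done
None
```

I clamped the jar with about 15 N at the knob and let go of the crank. The funnel was held still above the jar mouth, centred to about 2 mm and roughly 15 mm over the rim by my measurements, when I handed the job in; no verdict came back.

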